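Close the electrode fixture and select the yellow range

ROBOT

A 6-joint arm with a two-finger parallel gripper is mounted at the origin on the work surface. World frame = base frame: x ahead of the robot, y to its left, z up, the work surface at z = 0. Lengths are in m, angles in degrees, forces in N, time in s.
With the tool pointing down it reaches from about 0.25 to 0.725 m from the base axis. Payload 9.7 kg.
Tool frame: the origin (TCP) lies between the finger pads; the fingertips stand 19 mm ahead of it and the grasp point (between the pads) is the TCP; z points along the fingers, y is the line along which they close (so a half turn about z gives the same grasp; the last joint's range is limited). The gripper opens to 85 mm and grips with 20 to 120 N. Pads are 22 mm wide; open, the fingers measure 114 mm over their backs; the gripper's body (76 mm by 85 mm) begins 54 mm behind the grasp point. The pads swing forward as they close: fully open they stand 13 mm farther back than shut.
Start: joints at [68.297, 4.979, 10.078, 95.1, 0, 90], TCP at [0.203, 0.511, 0.25] pointing down, gripper open.
Joint ranges: [-179.16, 179.16], [-48.56, 103.87], [-65.8, 70.77], [-126.05, 130.52], [-82.76, 87.17], [-180, 180]. Speed limits (degrees/s): [127.2, 127.2, 147.25, 180, 180, 180].

INTERFACE

Orientations are given as [roll, pitch, yaw] about the fixed x, y, z axes, in that order (R = Rz(yaw) Ry(pitch) Rx(roll)).
In Python, from workcell import bot gives the robot as it stands. The module is installed in compiled form; this text tells all that it offers.
- The arm moves only by the shell command python3 -m crank 'ROWS' [OPENING] [FORCE]. ROWS is JSON, a list that holds one entry, the list of rows, each a list of 6 numbers: the shift along the world's x, y, z as a fraction of full scale, then the turn, a rotation vector about the world's x, y, z as a fraction of full scale. In form: [[[x, y, z, wx, wy, wz], ...]]. A call has 1 to 20 rows; each row shifts and turns the commanded pose from where the row before left it; what a row does not reach is not made up. Full scale, the value 1, is 20 mm for a shift and 0.12 rad for a turn. A row lasts 1/12 s, in which the tool goes at most 41.7 mm and 7.16 degrees, less where a joint would pass 70% of its speed; a pose out of reach is approached as far as the arm can. A call with a number of a shift or a turn outside -1 to 1 is refused whole. A call with a gripper value outside its range is refused whole. OPENING is the opening, from 0 (shut) to 1 (fully open), set as the call begins (- or left out, the last holds). The fingers move at their own pace and stop on an object; FORCE is the grip in N (left out, the last holds). Time passes only in rows, so rows that do not move let the fingers close. It gives the time, the measured TCP pose, the force, the opening and the grip force at its end, in the units of the state.
- bot.get_obs(): the state, without advancing time (a new reading comes with each control period).
- bot.camera(name): name is "scene" or "side" or "wrist"; returns the picture (480x640x3 uint8, red, green, blue); there is no depth.
- bot.camera_model(name): a dict with "vertical_fov" (degrees; the focal length in pixels is half the picture's height over the tangent of half this angle, whatever the lens; pixels are square), "cx", "cy" (the principal point, pixels), "R" (3x3) and "t" (3): a world point X has camera coordinates R X + t. Camera axes: x right, y down, z forward; pixel columns grow to the right and rows downward; lengths in m; the calibration is good to about 2 mm. A picture is of the moment at which its call begins: read the wrist's pose just before it. camera_model takes no time and is no camera call; for the wrist camera it gives the pose at the moment of the call.
- bot.job_done(): hands the job in; it is judged then, once.
The state is a dict: "time": time; "q": joint angles; "qd": joint speeds; "joint_efforts": joint torques, N m; "ee_pos": TCP position; "tcp_rot": TCP orientation; "wrist_force": force on the tool from outside, world axes, zero at the start; "torque": the same for the moment, N m; "opening": finger opening in m; "grasp_force": force on a finger pad.
Only numpy, scipy, OpenCV 4.12 (cv2) and the standard library are available. Lean on these libraries where they do the work, as an engineer would, in place of code of your own. Each camera call takes 0.05 s, during which the arm holds its last target. There are 200 camera calls.

TASK

Pick up the aluminium electrode plate by its black grip and lower it gently over the two pins of the white test fixture until it lies flush; let go of it. Then turn the black selector on the blue tester until its pointer clicks into the position with the yellow mark. Do not shove or knock over the other things on the bench.

Things in the scene. Friction and masses are not known exactly. Their poses are not given: they have to be found in the camera images.
- plate: aluminium plate 130 x 70 x 8 mm lying flat, loose, 0.2 to 0.4 kg, with two 11 mm through holes on its long centre line, 48 mm either side of the middle (x = -48 and +48 mm, y = 0), and a black grip bar on top. Origin: centre of the underside; x along its length, z up. It fits either way round (half a turn is the same).
- plate_grip (a point): point in the black grip bar of the plate (50 mm long along the plate's x, 14 mm wide, from 8 to 38 mm above the plate's underside), 26 mm above the underside, over the plate's middle.
- fixture: white fixture base 160 x 100 x 20 mm, fixed to the bench, green board in the middle of its top, two upright dark steel pins. Origin: centre of the underside; x along its length.
- fixture_seat (a point): centre of the fixture's top face (20 mm above the bench), where the middle of the plate's underside comes to lie; axes as the fixture's. The pins stand 48 mm either side of it along x, are 8 mm thick and 18 mm tall above this face, the last 4 mm tapered.
- tester: blue tester box 170 x 160 x 60 mm, fixed to the bench, with a grey round dial face of 120 mm on top. Origin: centre of the underside; the dial's axis is at its x = -20 mm, y = 0.
- dial_center (a point): point on the selector's vertical axis at the tester's top face (60 mm above the bench).
- selector_grip (a point): point on the selector's axis 18 mm above the tester's top. The selector is a black bar 12 mm wide, from 6 to 30 mm above the tester's top, reaching 34 mm from the axis to its pointer end and 18 mm to its tail, on a round skirt of 34 mm; white line on top at the pointer end. This point's x axis runs along the pointer.
- selector_point (a point): moves with the selector: the point on the pointer's line 50 mm from the axis (16 mm beyond the bar's end), 2 mm above the tester's top; it comes over a mark when the pointer stands at it.
- selector (a joint): angle of the selector in rad, growing clockwise seen from above; eight click positions every 0.524 (30 degrees) from 0 to 3.665, end stops just past both; at 0 the pointer is 105 degrees counter-clockwise of the tester's x axis. About 0.1 N m clicks it on; let go, it springs into the nearer position.
- mark_yellow: yellow disc of 13 mm, 1 mm high on the dial face, 50 mm from the dial's axis; it marks one of the positions 2 to 6 (selector at 1.047 to 3.142) in any episode. Origin: its centre.
- mark_red: red disc like the yellow one, at another position.
- mark_green: green disc like the yellow one, at another position.
- mark_white: white disc like the yellow one, at another position.
- mark_blue: blue disc like the yellow one, at another position.
- dropper: bystander: clear bottle with white cap, 36 mm across, 95 mm tall; origin centre of the underside.
- jar: bystander: glass jar with orange cap, 52 mm across, 55 mm tall; origin centre of the underside.
- tape: bystander: yellow tape roll lying flat, 60 mm across, 18 mm high; origin centre of the underside.
- eraser: bystander: red eraser 45 x 22 x 12 mm; origin centre of the underside.
- dish: bystander: white dish, 70 mm across, 22 mm high; origin centre of the underside.
- driver: bystander: screwdriver 160 mm long lying along its x axis.
- swatch: bystander: green plastic block 40 x 30 x 10 mm; origin centre of the underside.
There are look-alikes about, which are no part of the job. Leave any pink look-alike of the tester alone.

How it is judged:
By the outcome, as a careful person would: the job done as asked, in the order asked, and still so for the second after the job is handed in, with the robot touching nothing.
It also fails if it takes over 54 s, if anything falls off the work surface, if the arm or the gripper's body presses on something with over 40 N, if the wrist force passes 120 N, or if a joint passes its speed limit or range.

## Working session

There is one attempt and no reset: what is moved stays moved. The work goes in short steps, Python scripts to look and compute and a shell command to move; the robot and the scene stay as the last step left them, time stands still between calls to the robot, and variables do not carry over. Pictures are saved under pics/ and viewed, at most 10 in all, crops included, and the job is handed in when it is done.

```bash
mkdir -p pics
python3 - <<'E'
from workcell import bot
import cv2,numpy as np,json
for n in("scene","side","wrist"):
    m=bot.camera_model(n);im=bot.camera(n)
    cv2.imwrite(f"pics/{n}0.png",im[:,:,::-1])
    print(n,m)
o=bot.get_obs();print(o)
E
```

```text
scene {'vertical_fov': 56.28605127953005, 'cx': 316.5090066495883, 'cy': 235.12374471292327, 'R': array([[-0.79147964,  0.6111532 ,  0.00719293],
       [ 0.46730737,  0.61269217, -0.63736341],
       [-0.39393374, -0.50109885, -0.77052978]]), 't': array([ 0.36987488, -0.18819541,  1.19738072])}
side {'vertical_fov': 49.18204135341652, 'cx': 310.521864329283, 'cy': 236.24809633659513, 'R': array([[ 0.85042275, -0.52547284,  0.02567954],
       [-0.26151594, -0.46458133, -0.84603404],
       [ 0.45649814,  0.71277099, -0.53251005]]), 't': array([-0.39755612,  0.18185794,  0.80739221])}
wrist {'vertical_fov': 70.43278305003425, 'cx': 322.07966465765696, 'cy': 237.73821851474221, 'R': array([[ 0.36919657,  0.9293495 , -0.00184253],
       [ 0.88243217, -0.34993466,  0.31441883],
       [ 0.29156022, -0.11770826, -0.94928257]]), 't': array([-0.54778365, -0.04125163,  0.37907729])}
{'time': 0.15, 'q': array([ 6.82974081e+01,  5.00404168e+00,  1.00460409e+01,  9.50993703e+01,
       -8.87568121e-05,  8.99998826e+01]), 'qd': array([ 0.00117263, -0.08857087,  0.10277792,  0.11677881, -0.01076071,
       -0.00945135]), 'joint_efforts': array([ 2.70964605e-06, -5.20761645e+01,  4.65042973e+01,  1.39434967e-02,
        5.03082197e-05, -6.28080798e-06]), 'ee_pos': array([0.20332973, 0.51087666, 0.24975456]), 'tcp_rot': array([-1.79942629e+02,  8.86392547e-05,  1.58297526e+02]), 'wrist_force': array([ 0.50238499, -0.16639244, -0.63649644]), 'torque': array([ 0.053454  , -0.00967133,  0.01763202]), 'grasp_force': 0.0, 'opening': 0.08542785310200351}
```

View pics/scene0.png

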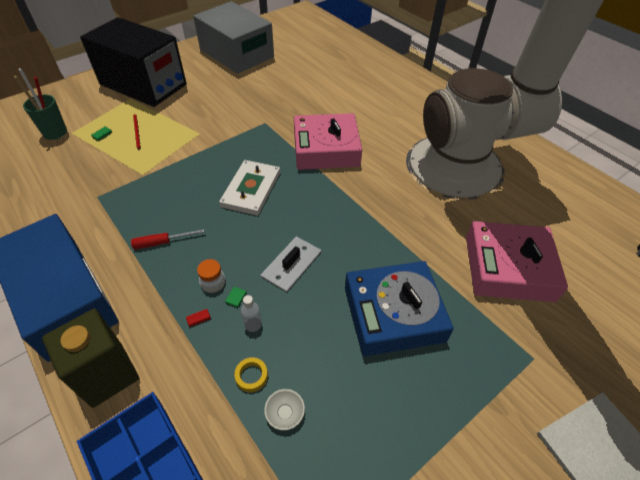

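View pics/side0.png

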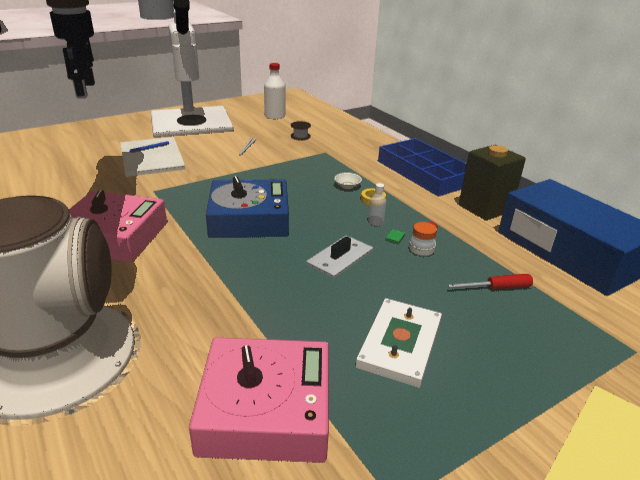

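Candidates in the scene view: blue tester (400,305), with pink look-alikes at (327,140) and (517,260) and blue boxes at (50,285) and (140,450). The plate with the black grip is at (291,262), and the white fixture with the green board and pins is at (250,187); the green swatch is at (236,297). I choose the blue tester, the plate and the fixture, and check them in a close crop.

```bash
cat > h.py <<'E'
import numpy as np,cv2
def ray(m,uv):
    f=240/np.tan(np.radians(m["vertical_fov"]/2))
    d=np.array([(uv[0]-m["cx"])/f,(uv[1]-m["cy"])/f,1.])
    R=np.array(m["R"]);return -R.T@np.array(m["t"]),R.T@d
def onz(m,uv,z):
    c,d=ray(m,uv);return c+d*(z-c[2])/d[2]
def proj(m,X):
    f=240/np.tan(np.radians(m["vertical_fov"]/2))
    p=np.array(m["R"])@X+m["t"];return p[:2]/p[2]*f+[m["cx"],m["cy"]]
def quad(mask):
    cs,_=cv2.findContours(mask.astype(np.uint8),0,2)
    c=max(cs,key=cv2.contourArea);return c[:,0,:]
def rect_on(m,contour,z):
    P=np.array([onz(m,p,z)[:2] for p in contour.astype(float)])
    (c,wh,a)=cv2.minAreaRect((P*1000).astype(np.float32));
    if wh[0]<wh[1]: wh=wh[::-1];a+=90
    return np.round(c,1),np.round(wh,1),round((a+90)%180-90,1)
E
python3 - <<'E'
from workcell import bot
import cv2,numpy as np
from h import *
im=cv2.imread("pics/scene0.png");cv2.imwrite("pics/c1.png",cv2.resize(im[150:350,205:465],None,fx=3,fy=3,interpolation=2))
for n,roi in(("scene",{"plate":(255,320,230,295),"fix":(210,290,150,220),"tester":(340,455,255,360)}),("side",{"plate":(300,380,228,280),"fix":(350,450,290,390),"tester":(200,295,172,240)})):
    im=cv2.imread(f"pics/{n}0.png");m=bot.camera_model(n)
    hsv=cv2.cvtColor(im,cv2.COLOR_BGR2HSV).astype(int);H,S,V=np.moveaxis(hsv,2,0)
    for k,(a,b,c,d) in roi.items():
        M=np.zeros(H.shape,bool)
        if k=="tester": mk=(S<60)&(V>70)
        else: mk=(S<50)&(V>(110 if k=="plate" else 150))
        M[c:d,a:b]=mk[c:d,a:b]
        q=quad(M);q=cv2.convexHull(q)[:,0,:]
        z={"plate":.008,"fix":.02,"tester":.06}[k]
        print(n,k,rect_on(m,q,z),q.min(0),q.max(0))
        if k=="fix":
            G=np.zeros(H.shape,bool);G[c:d,a:b]=((H>45)&(H<95)&(S>90))[c:d,a:b]
            try: print(' board',rect_on(m,quad(G),.02))
            except Exception as e: print(e)
        if k=="tester":
            for nm,cd in dict(red=((H<8)|(H>172))&(S>120)&(V>110),green=(H>45)&(H<85)&(S>110),yellow=(H>20)&(H<35)&(S>120)).items():
                C=np.zeros(H.shape,bool);C[c:d,a:b]=cd[c:d,a:b]
                if C.any(): ys,xs=np.nonzero(C);p=quad(C).mean(0);print(' ',nm,len(xs),p,onz(m,p,.061).round(4))
E
```

```text
scene plate (array([ 5.374e+02, -4.000e-01]), array([131.6,  71.4]), 18.0) [261 236] [319 290]
scene fix (array([ 483.3, -250.1]), array([158.4,  98.5]), 35.7) [220 160] [278 209]
 board (array([ 482.9, -251.2]), array([61.4, 43.9]), 35.7)
scene tester (array([429.1, 236.4]), array([118.4, 116.4]), -37.5) [377 272] [438 324]
  red 25 [393.42857143 277.        ] [0.419  0.1869 0.061 ]
  green 24 [384.5 284.1] [0.4447 0.1884 0.061 ]
  yellow 29 [381.66666667 294.55555556] [0.4656 0.2026 0.061 ]
side plate (array([536.7,   0.6]), array([133.6,  73.6]), 18.0) [306 235] [372 275]
side fix (array([ 478.5, -254.3]), array([166.4,  99.5]), 35.7) [357 298] [441 379]
 board (array([ 495.5, -241.4]), array([46.1, 32.8]), -51.1)
side tester (array([426.6, 199.8]), array([293.3, 214.6]), 61.4) [200 172] [294 239]
  red 16 [243.57142857 204.71428571] [0.4168 0.188  0.061 ]
  green 12 [254.5 201.5] [0.4431 0.1896 0.061 ]
  yellow 13 [260.85714286 197.        ] [0.4641 0.2012 0.061 ]
```

View pics/c1.png

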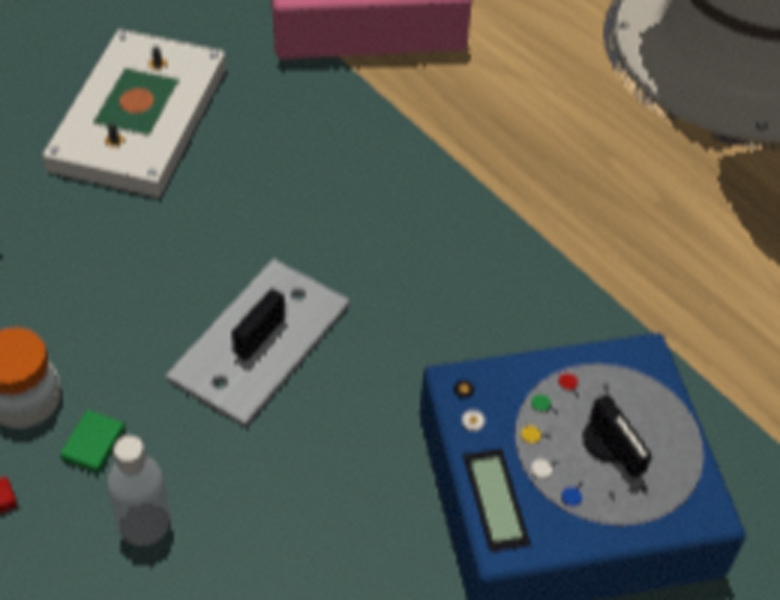

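The crop confirms the choices: plate with two holes and grip (crop 258,325), white fixture with pins (157,58) and (113,135), and blue tester with its dial at (608,440). The yellow mark is at (531,434) and the selector now points to the lower right. Plate is at (0.537, 0.000), yaw 18. Fixture is at about (0.483, -0.250), yaw 35.7. The dial is at (0.429, 0.236), and yellow is position 5, a turn of 150° clockwise from position 0.

```bash
python3 -m crank '[[[0.6,-0.9,-0.1,0,0,0.2],[0.6,-0.9,-0.1,0,0,0.2],[0.6,-0.9,-0.1,0,0,0.2],[0.6,-0.9,-0.1,0,0,0.2],[0.6,-0.9,-0.1,0,0,0.2],[0.6,-0.9,-0.1,0,0,0.2],[0.6,-0.9,-0.1,0,0,0.2],[0.6,-0.9,-0.1,0,0,0.2],[0.6,-0.9,-0.1,0,0,0.2],[0.6,-0.9,-0.1,0,0,0.2],[0.6,-0.9,-0.1,0,0,0.2],[0.6,-0.9,-0.1,0,0,0.2],[0.6,-0.9,-0.1,0,0,0.2],[0.6,-0.9,-0.1,0,0,0.2],[0.6,-0.9,-0.1,0,0,0.2],[0.6,-0.9,-0.1,0,0,0.2],[0.6,-0.9,-0.1,0,0,0.2],[0.6,-0.9,-0.1,0,0,0.2],[0.6,-0.9,-0.1,0,0,0.2],[0.6,-0.9,-0.1,0,0,0.2]]]' 1 && python3 -m crank '[[[0.6,-0.9,-0.1,0,0,0.2],[0.6,-0.9,-0.1,0,0,0.2],[0.6,-0.9,-0.1,0,0,0.2],[0.6,-0.9,-0.1,0,0,0.2],[0.6,-0.9,-0.1,0,0,0.2],[0.6,-0.9,-0.1,0,0,0.2],[0.6,-0.9,-0.1,0,0,0.2],[0.6,-0.9,-0.1,0,0,0.2],[0,0,0,0,0,0],[0,0,0,0,0,0],[0,0,0,0,0,0]]]'
cat > w.py <<'E'
from workcell import bot
import cv2,sys
from h import *
o=bot.get_obs();m=bot.camera_model("wrist");im=bot.camera("wrist")
cv2.imwrite(f"pics/{sys.argv[1]}.png",im[:,:,::-1]);np.save(f"pics/{sys.argv[1]}.npy",m,allow_pickle=True)
print({k:np.round(o[k],4).tolist() for k in("time","ee_pos","tcp_rot","wrist_force","opening","grasp_force")})
E
python3 w.py w1
```

```text
time: 1.82
ee_pos: [0.4438, 0.15, 0.21]
tcp_rot: [-180.0, -0.0, -174.1]
wrist_force: [0.4, 0.6, 0.1]
opening: 0.0854
grasp_force: 0.0
time: 2.73
ee_pos: [0.5391, 0.0072, 0.1941]
tcp_rot: [180.0, -0.0, -163.2]
wrist_force: [0.6, 0.2, -0.9]
opening: 0.0855
grasp_force: 0.0
{'time': 2.7333, 'ee_pos': [0.5391, 0.0072, 0.1941], 'tcp_rot': [179.9778, -0.0358, -163.2388], 'wrist_force': [0.6231, 0.2066, -0.9291], 'opening': 0.0855, 'grasp_force': 0.0}
```

View pics/w1.png

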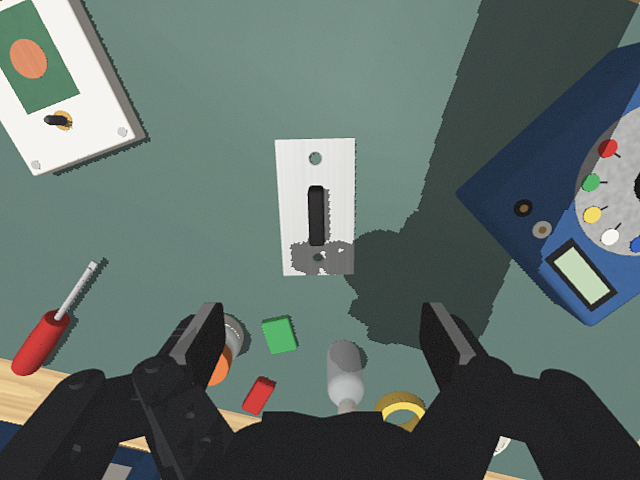

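Wrist view: the plate is centred at (316,208) with holes at (315,158) and (319,257). The fixture is at upper left with a pin at (58,121), and the dropper is at (345,370).

Run:
```python
from workcell import bot
from h import *
m=np.load("pics/w1.npy",allow_pickle=True).item();im=cv2.imread("pics/w1.png")
hsv=cv2.cvtColor(im,cv2.COLOR_BGR2HSV).astype(int);H,S,V=np.moveaxis(hsv,2,0)
M=np.zeros(H.shape,bool);M[125:290,262:368]=((S<35)&(V>80))[125:290,262:368]
q=cv2.convexHull(quad(M))[:,0,:];print("plate",rect_on(m,q,.008))
# holes: dark spots inside
for (a,b,c,d) in((305,326,149,168),(308,330,248,267)):
    sub=im[c:d,a:b].mean(2);t=(sub.min()+np.median(sub))/2;ys,xs=np.nonzero(sub<t);print("hole",xs.mean()+a,ys.mean()+c,len(xs),onz(m,(xs.mean()+a,ys.mean()+c),.008).round(4))
# grip top
sub=V[180:250,300:335]<55;print("griptop",rect_on(m,quad(sub)+[300,180],.038))
s=bot.camera_model("scene")
for n,p,z in(("dropper",(253,328),0),("jar",(213,285),0),("swatch",(236,297),.01)):print(n,onz(s,p,z).round(3))
```

```text
plate (array([535.5,  -1. ]), array([130.6,  70.9]), 18.0)
hole 314.73949579831935 157.9579831932773 119 [ 0.4896 -0.016   0.008 ]
hole 317.60714285714283 256.94642857142856 56 [0.5791 0.0132 0.008 ]
griptop (array([532.8,  -1.6]), array([51.5, 13.1]), 17.7)
dropper [0.688 0.081 0.   ]
jar [ 0.701 -0.055  0.   ]
swatch [0.68  0.006 0.01 ]
```

```bash
python3 -m crank '[[[-0.18,-0.4,-0.8,0,0,0.18],[0,0,-0.9,0,0,0],[0,0,-0.9,0,0,0],[0,0,-0.9,0,0,0],[0,0,-0.9,0,0,0],[0,0,-0.9,0,0,0],[0,0,-0.9,0,0,0],[0,0,-0.8,0,0,0],[0,0,-0.6,0,0,0],[0,0,-0.4,0,0,0],[0,0,-0.15,0,0,0],[0,0,0,0,0,0],[0,0,0,0,0,0]]]' 1 && python3 -m crank '[[[0,0,0,0,0,0],[0,0,0,0,0,0],[0,0,0,0,0,0],[0,0,0,0,0,0],[0,0,0,0,0,0],[0,0,0,0,0,0],[0,0,0,0,0,0],[0,0,0,0,0,0],[0,0,0,0,0,0],[0,0,0,0,0,0]]]' 0 60
```

```text
time: 3.87
ee_pos: [0.5362, -0.0008, 0.032]
tcp_rot: [-180.0, 0.1, -162.0]
wrist_force: [0.4, -0.1, -0.4]
opening: 0.0853
grasp_force: 0.0
time: 4.7
ee_pos: [0.536, -0.0009, 0.0316]
tcp_rot: [-180.0, 0.0, -162.0]
wrist_force: [-0.7, 0.2, 5.0]
opening: 0.0129
grasp_force: 59.5
```

```bash
python3 -m crank '[[[0,0,0.3,0,0,0],[0,0,0.6,0,0,0],[0,0,0.9,0,0,0],[0,0,0.9,0,0,0],[0,0,0.9,0,0,0],[0,0,0.9,0,0,0],[0.18,-0.92,0,0,0,0.26],[0.18,-0.92,0,0,0,0.26],[0.18,-0.92,0,0,0,0.26],[0.18,-0.92,0,0,0,0.26],[0.18,-0.92,0,0,0,0.26],[0.18,-0.92,0,0,0,0.26],[0.18,-0.92,0,0,0,0.26],[0.18,-0.92,0,0,0,0.26],[0.18,-0.92,0,0,0,0.26],[0.18,-0.92,0,0,0,0.26],[0,0,0,0,0,0],[0,0,0,0,0,0],[0,0,0,0,0,0],[0,0,0,0,0,0]]]' && python3 w.py w2
```

```text
time: 6.37
ee_pos: [0.5716, -0.1843, 0.1215]
tcp_rot: [180.0, -0.0, -144.1]
wrist_force: [0.0, -0.6, -1.9]
opening: 0.0133
grasp_force: 58.9
{'time': 6.3667, 'ee_pos': [0.5716, -0.1843, 0.1215], 'tcp_rot': [179.9848, -0.0029, -144.0762], 'wrist_force': [0.0021, -0.6299, -1.9318], 'opening': 0.0133, 'grasp_force': 58.9445}
```

View pics/w2.png

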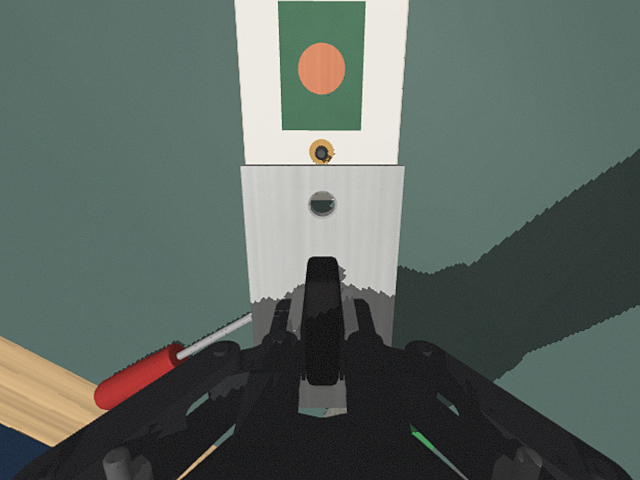

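The view shows the held plate with its front hole at (322,203), and behind it the fixture with its near pin at (320,152) and orange board disc at (322,69).

Run:
```python
from h import *
m=np.load("pics/w2.npy",allow_pickle=True).item();im=cv2.imread("pics/w2.png")
hsv=cv2.cvtColor(im,cv2.COLOR_BGR2HSV).astype(int);H,S,V=np.moveaxis(hsv,2,0)
W=(S<45)&(V>140)
def edges(rows,z):
    L=[];R=[]
    for v in rows:
        xs=np.nonzero(W[v,200:440])[0]+200
        L.append(onz(m,(xs.min()-.5,v),z)[:2]);R.append(onz(m,(xs.max()+.5,v),z)[:2])
    out=[]
    for P in(L,R):
        vx,vy,x0,y0=cv2.fitLine(np.array(P,np.float32),2,0,.01,.01).ravel()
        a=np.degrees(np.arctan2(vy,vx))%180;out.append((a,x0,y0))
    a=np.radians((out[0][0]+out[1][0])/2);n=np.array([-np.sin(a),np.cos(a)])
    return [round(float(o[0]),2) for o in out],"width",abs(n@(np.array(out[0][1:])-out[1][1:])).round(4),"mid n.",((n@(np.array(out[0][1:])+out[1][1:]))/2).round(4)
print("fixture",edges(range(5,155,3),.02))
zt=.1215-.0316+.008
print("plate",edges(range(172,262,3),zt))
def cen(mask,a,b,c,d):
    k=np.zeros(H.shape,bool);k[c:d,a:b]=mask[c:d,a:b];q=quad(k);(e,ax,_)=cv2.minAreaRect(q.astype(np.float32));return np.array(e),ax
g,_=cen((H>50)&(H<95)&(S>100),270,375,0,140);print("board",onz(m,g,.02).round(4))
r,_=cen((H<15)&(S>90)&(V>150),290,355,35,105);print("disc",r,onz(m,r,.02).round(4))
p,s=cen((H>10)&(H<30)&(S>100),300,340,135,170);print("washer",p,s,onz(m,p,.02).round(4))
dk=(V<90);p2,s=cen(dk,308,334,140,164);print("pin dark",p2,s,onz(m,p2,.038).round(4))
h,s=cen(V<125,305,340,188,220);print("hole",h,s,onz(m,h,zt).round(4))
o=np.array([.5716,-.1843]);t=np.radians(35.92)
x=np.array([-np.cos(t),-np.sin(t)]);print("expected hole",(o+.048*x).round(4))
```

```text
fixture ([35.75, 35.73], 'width', np.float32(0.0987), 'mid n.', np.float32(-0.4857))
plate ([35.91, 35.92], 'width', np.float32(0.0696), 'mid n.', np.float32(-0.4858))
board [ 0.4412 -0.2514  0.02  ]
disc [321.  68.] [ 0.4802 -0.2529  0.02  ]
washer [321.5 151. ] (24.0, 23.0) [ 0.5189 -0.2245  0.02  ]
pin dark [321.51467896 152.80882263] (13.3768892288208, 12.519396781921387) [ 0.5187 -0.2246  0.038 ]
hole [321.56436157 203.85643005] (24.975435256958008, 22.885854721069336) [ 0.5326 -0.2144  0.0979]
expected hole [ 0.5327 -0.2125]
```

```bash
python3 -m crank '[[[-0.6,-0.43,0,0,0,-0.03],[-0.8,-0.58,0,0,0,0],[-0.8,-0.58,0,0,0,0],[-0.8,-0.58,0,0,0,0],[-0.8,-0.58,0,0,0,0],[-0.6,-0.43,-0.2,0,0,0],[-0.19,-0.13,-0.5,0,0,0],[0,0,-0.6,0,0,0],[0,0,-0.5,0,0,0],[0,0,-0.3,0,0,0],[0,0,0,0,0,0],[0,0,0,0,0,0],[0,0,0,0,0,0],[0,0,0,0,0,0]]]' && python3 w.py w3 && python3 -c "
import cv2;im=cv2.imread('pics/w3.png');cv2.imwrite('pics/w3c.png',cv2.resize(im[120:360,200:440],None,fx=2.5,fy=2.5))"
```

```text
time: 7.58
ee_pos: [0.4805, -0.2512, 0.0798]
tcp_rot: [-180.0, 0.0, -144.3]
wrist_force: [-0.2, 0.4, -2.4]
opening: 0.0126
grasp_force: 59.0
{'time': 7.5833, 'ee_pos': [0.4805, -0.2512, 0.0798], 'tcp_rot': [-179.9596, 0.0213, -144.2694], 'wrist_force': [-0.155, 0.4017, -2.4442], 'opening': 0.0126, 'grasp_force': 58.9948}
```

View pics/w3c.png

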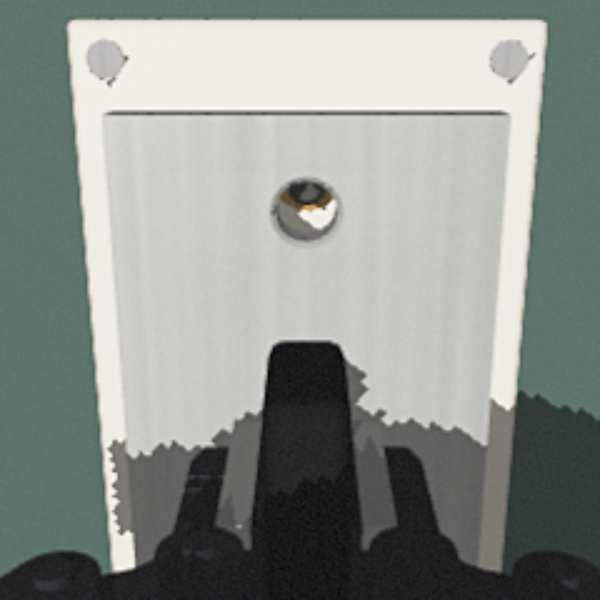

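Run:
```python
from h import *
m=np.load("pics/w3.npy",allow_pickle=True).item()
P=lambda c,r,z:onz(m,(200+c/2.5-.3,120+r/2.5-.3),z)[:2]
zt=.0798-.0316+.008
a=np.radians(35.75);x=-np.array([np.cos(a),np.sin(a)]);n=np.array([-x[1],x[0]])
hole=P(306,210,zt);pin=P(308,190,.038)
print("hole",hole,"pin",pin,"need along/across mm",1000*x@(pin-hole),1000*n@(pin-hole))
fe=P(307,20,.02);pe=P(307,113,zt);print("edge: need",1000*(x@(fe-pe)-.015))
sc=[(P(72,60,.02)+P(545,60,.02))/2];pl=(P(107,150,zt)+P(509,150,zt))/2
print("across by edges",1000*n@(sc[0]-pl)); print("top z check width",np.linalg.norm(P(107,150,zt)-P(509,150,zt)))
```

```text
hole [ 0.44115765 -0.280898  ] pin [ 0.44101264 -0.28054769] need along/across mm -0.08699188778680887 -0.36902245751544266
edge: need -0.3202633732398812
across by edges -0.12096826761047907
top z check width 0.0686977083151646
```

```bash
python3 -m crank '[[[0,0,-0.1,0,0,0],[0,0,-0.15,0,0,0],[0,0,-0.15,0,0,0],[0,0,-0.15,0,0,0],[0,0,-0.15,0,0,0],[0,0,-0.15,0,0,0],[0,0,-0.1,0,0,0],[0,0,-0.1,0,0,0],[0,0,-0.1,0,0,0],[0,0,-0.1,0,0,0],[0,0,-0.05,0,0,0],[0,0,-0.05,0,0,0],[0,0,0,0,0,0],[0,0,0,0,0,0]]]'
```

```text
time: 8.8
ee_pos: [0.48, -0.2512, 0.0523]
tcp_rot: [180.0, 0.0, -144.3]
wrist_force: [0.2, -0.9, -2.5]
opening: 0.0128
grasp_force: 59.0
```

```bash
python3 -m crank '[[[0,0,-0.03,0,0,0],[0,0,-0.03,0,0,0],[0,0,0,0,0,0],[0,0,0,0,0,0]]]'
```

```text
time: 9.13
ee_pos: [0.4801, -0.2513, 0.0516]
tcp_rot: [-180.0, 0.0, -144.3]
wrist_force: [-2.1, 0.7, 3.8]
opening: 0.0128
grasp_force: 59.7
```

Contact at seating height, so I release, rise and look.

```bash
python3 -m crank '[[[0,0,0,0,0,0],[0,0,0,0,0,0],[0,0,0,0,0,0],[0,0,0,0,0,0],[0,0,0,0,0,0],[0,0,0,0,0,0],[0,0,0,0,0,0],[0,0,0,0,0,0]]]' 0.7 && python3 -m crank '[[[0,0,0.3,0,0,0],[0,0,0.6,0,0,0],[0,0,0.9,0,0,0],[0.4,0.3,0.9,0,0,0],[0.4,0.3,0.9,0,0,0],[0.4,0.3,0.9,0,0,0],[0,0,0.9,0,0,0],[0,0,0,0,0,0],[0,0,0,0,0,0]]]' 1 && python3 w.py w4 && python3 -c "
import cv2;im=cv2.imread('pics/w4.png');
from workcell import bot
s=bot.camera('side')[270:400,330:470,::-1]
s=cv2.resize(s,None,fx=3,fy=3,interpolation=2);w=im[40:430,150:490]
import numpy as np
cv2.imwrite('pics/w4c.png',np.hstack([s[:390],w]))"
```

```text
time: 9.8
ee_pos: [0.48, -0.2512, 0.0511]
tcp_rot: [180.0, -0.0, -144.3]
wrist_force: [-0.6, 0.0, -0.2]
opening: 0.0596
grasp_force: 0.0
time: 10.55
ee_pos: [0.5047, -0.2334, 0.161]
tcp_rot: [-179.9, 0.1, -144.3]
wrist_force: [1.4, -0.1, 0.1]
opening: 0.0855
grasp_force: 0.0
{'time': 10.55, 'ee_pos': [0.5047, -0.2334, 0.161], 'tcp_rot': [-179.8576, 0.0776, -144.2801], 'wrist_force': [1.3617, -0.0532, 0.1193], 'opening': 0.0855, 'grasp_force': 0.0}
```

View pics/w4c.png

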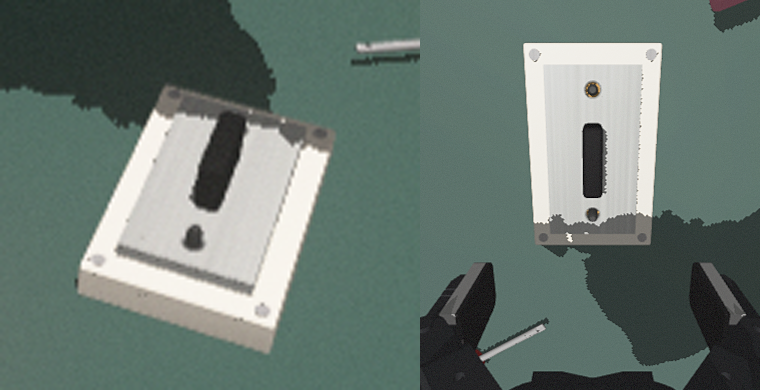

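The plate lies flush, with both pins showing through the holes at (592,90) and (592,214). Now to the tester.

```bash
python3 -m crank '[[[-0.15,0.9,0.1,0,0,0.4],[-0.15,0.9,0.1,0,0,0.4],[-0.15,0.9,0.1,0,0,0.4],[-0.15,0.9,0.1,0,0,0.4],[-0.15,0.9,0.1,0,0,0.4],[-0.15,0.9,0.1,0,0,0.4],[-0.15,0.9,0.1,0,0,0.4],[-0.15,0.9,0.1,0,0,0.4],[-0.15,0.9,0.1,0,0,0.4],[-0.15,0.9,0.1,0,0,0.4],[-0.15,0.9,0.1,0,0,0.4],[-0.15,0.9,0.1,0,0,0.4],[-0.15,0.9,0.1,0,0,0.4],[-0.15,0.9,0.1,0,0,0.4],[-0.15,0.9,0.1,0,0,0.4],[-0.15,0.9,0.1,0,0,0.4],[-0.15,0.9,0.1,0,0,0.4],[-0.15,0.9,0.1,0,0,0.4],[-0.15,0.9,0.1,0,0,0.4],[-0.15,0.9,0.1,0,0,0.4]]]' && python3 -m crank '[[[-0.15,0.9,0.1,0,0,0.4],[-0.15,0.9,0.1,0,0,0.4],[-0.15,0.9,0.1,0,0,0.4],[-0.15,0.9,0.1,0,0,0.4],[-0.15,0.9,0.1,0,0,0.4],[-0.15,0.9,0.1,0,0,0.4],[0,0,0,0,0,0],[0,0,0,0,0,0],[0,0,0,0,0,0]]]' && python3 w.py w5
```

```text
time: 12.32
ee_pos: [0.4433, 0.1273, 0.1983]
tcp_rot: [179.9, -0.0, -89.2]
wrist_force: [0.7, -0.5, 0.9]
opening: 0.0855
grasp_force: 0.0
time: 13.07
ee_pos: [0.4258, 0.2342, 0.2104]
tcp_rot: [179.9, -0.0, -72.8]
wrist_force: [0.4, 0.9, -0.6]
opening: 0.0855
grasp_force: 0.0
{'time': 13.0667, 'ee_pos': [0.4258, 0.2342, 0.2104], 'tcp_rot': [179.932, -0.0272, -72.8406], 'wrist_force': [0.3815, 0.8684, -0.566], 'opening': 0.0855, 'grasp_force': 0.0}
```

View pics/w5.png

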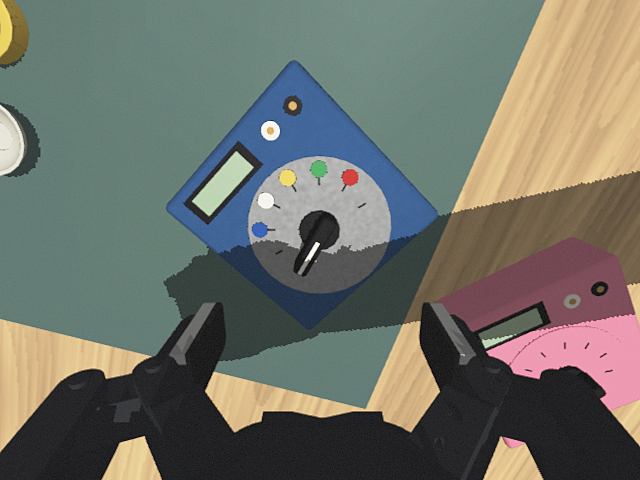

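The wrist view shows the dial around (319,225), the pointer end at (300,270) and the yellow mark at (288,177). The pointer is 30° further on than I had estimated, so I compute it.

Run:
```python
from h import *
m=np.load("pics/w5.npy",allow_pickle=True).item();im=cv2.imread("pics/w5.png")
hsv=cv2.cvtColor(im,cv2.COLOR_BGR2HSV).astype(int);H,S,V=np.moveaxis(hsv,2,0)
def blob(mask,a,b,c,d):
    k=np.zeros(H.shape,bool);k[c:d,a:b]=mask[c:d,a:b];return quad(k)
g=cv2.convexHull(blob((S<60)&(V>45),240,400,150,300))[:,0]
P=np.array([onz(m,p,.061)[:2] for p in g],np.float32)*1000;c,r=cv2.minEnclosingCircle(P);print("dial",c,r)
pts=[]
for n,mk in dict(yellow=(H>20)&(H<33)&(S>100),green=(H>50)&(H<80)&(S>90),red=((H<8)|(H>172))&(S>110),blue=(H>100)&(H<125)&(S>120)).items():
    box=dict(yellow=(275,300,165,190),green=(308,330,158,180),red=(338,362,166,190),blue=(250,270,220,238))[n]
    p=cv2.minEnclosingCircle(blob(mk,*box))[0];X=onz(m,p,.061)[:2]*1000;pts.append(X);print(n,X,np.linalg.norm(X-c),np.degrees(np.arctan2(*(X-c)[::-1])))
A=np.array(pts);s=np.linalg.lstsq(np.c_[2*A,np.ones(4)],(A**2).sum(1),rcond=None)[0];print("mark circle",s[:2],np.sqrt(s[2]+s[:2]@s[:2]))
w=blob((S<60)&(V>130),295,330,238,280);X=np.array([onz(m,p,.09)[:2]*1000 for p in w]).astype(np.float32)
print("line",X.mean(0),cv2.minAreaRect(X),"dir from dial",np.degrees(np.arctan2(*(X.mean(0)-s[:2])[::-1])))
```

```text
dial (427.36981201171875, 234.54302978515625) 59.844520568847656
yellow [464.10244235 201.31453935] 49.53199681140996 -42.13262474143048
green [442.38416107 187.36397222] 49.51054585279715 -72.34675413602643
red [416.81572182 186.12807462] 49.551959633492636 -102.29765335701867
blue [474.79318543 249.49508281] 49.72464415445835 17.499473416281855
mark circle [427.27874061 234.76158098] 49.74632622855589
line [430.63324 249.8793 ] ((430.89263916015625, 250.81895446777344), (29.579072952270508, 3.5827035903930664), 77.33631896972656) dir from dial 77.48923231587233
```

```bash
python3 -m crank '[[[0.08,0.02,0,0,0,-0.5],[0,0,0,0,0,-0.8],[0,0,-0.4,0,0,-1],[0,0,-0.7,0,0,-1],[0,0,-0.9,0,0,-0.7],[0,0,-0.9,0,0,-0.33],[0,0,-0.9,0,0,0],[0,0,-0.9,0,0,0],[0,0,-0.7,0,0,0],[0,0,-0.4,0,0,0],[0,0,-0.3,0,0,0],[0,0,0,0,0,0],[0,0,0,0,0,0]]]' 1 && python3 -m crank '[[[0,0,0,0,0,0],[0,0,0,0,0,0],[0,0,0,0,0,0],[0,0,0,0,0,0],[0,0,0,0,0,0],[0,0,0,0,0,0],[0,0,0,0,0,0],[0,0,0,0,0,0],[0,0,0,0,0,0],[0,0,0,0,0,0]]]' 0 40
```

```text
time: 14.2
ee_pos: [0.4278, 0.235, 0.0895]
tcp_rot: [-180.0, 0.0, -102.6]
wrist_force: [-0.9, 0.3, 0.3]
opening: 0.0851
grasp_force: 0.0
time: 15.03
ee_pos: [0.4273, 0.2353, 0.0893]
tcp_rot: [180.0, 0.0, -102.5]
wrist_force: [-4.9, 0.8, 5.4]
opening: 0.0109
grasp_force: 40.4
```

```bash
python3 -m crank '[[[0,0,0,0,0,-0.5],[0,0,0,0,0,-0.5],[0,0,0,0,0,-0.5],[0,0,0,0,0,-0.5],[0,0,0,0,0,-0.5],[0,0,0,0,0,-0.5],[0,0,0,0,0,-0.5],[0,0,0,0,0,-0.5],[0,0,0,0,0,-0.5],[0,0,0,0,0,-0.5],[0,0,0,0,0,-0.5],[0,0,0,0,0,-0.5],[0,0,0,0,0,-0.5],[0,0,0,0,0,-0.5],[0,0,0,0,0,-0.5],[0,0,0,0,0,-0.5],[0,0,0,0,0,-0.5],[0,0,0,0,0,-0.5]]]' && python3 -m crank '[[[0,0,0,0,0,-0.5],[0,0,0,0,0,-0.5],[0,0,0,0,0,-0.5],[0,0,0,0,0,-0.5],[0,0,0,0,0,-0.5],[0,0,0,0,0,-0.5],[0,0,0,0,0,-0.5],[0,0,0,0,0,-0.5],[0,0,0,0,0,-0.5],[0,0,0,0,0,-0.5],[0,0,0,0,0,-0.5],[0,0,0,0,0,-0.5],[0,0,0,0,0,-0.5],[0,0,0,0,0,-0.5],[0,0,0,0,0,-0.5],[0,0,0,0,0,-0.5],[0,0,0,0,0,-0.4],[0,0,0,0,0,0],[0,0,0,0,0,0],[0,0,0,0,0,0]]]'
```

```text
time: 16.53
ee_pos: [0.4264, 0.2362, 0.0893]
tcp_rot: [179.8, -0.1, -164.5]
wrist_force: [-10.6, 6.2, 7.2]
opening: 0.0109
grasp_force: 40.6
time: 18.2
ee_pos: [0.4266, 0.2373, 0.0894]
tcp_rot: [179.9, -0.3, 137.9]
wrist_force: [-8.5, 12.3, 3.6]
opening: 0.011
grasp_force: 40.2
```

Turned to 137.9, i.e. a pointer at -42.1. Now I release, rise and check.

```bash
python3 -m crank '[[[0,0,0,0,0,0],[0,0,0,0,0,0],[0,0,0,0,0,0],[0,0,0,0,0,0],[0,0,0,0,0,0],[0,0,0,0,0,0],[0,0,0,0,0,0],[0,0,0,0,0,0],[0,0,0,0,0,0]]]' 1 && python3 -m crank '[[[0,0,0.3,0,0,0],[0,0,0.6,0,0,0],[0,0,0.9,0,0,0],[0,0,0.9,0,0,0],[0,0,0.9,0,0,0],[0,0,0.9,0,0,0],[0,0,0.9,0,0,0],[0,0,0.5,0,0,0],[0,0,0,0,0,0],[0,0,0,0,0,0]]]' && python3 w.py w6 && python3 -c "
import cv2,numpy as np
from workcell import bot
s=bot.camera('scene')[:,:,::-1];cv2.imwrite('pics/s6.png',np.hstack([s[100:440,100:460],cv2.imread('pics/w6.png')[50:390,150:550]]))"
```

```text
time: 18.95
ee_pos: [0.4276, 0.2352, 0.0891]
tcp_rot: [180.0, 0.0, 137.8]
wrist_force: [1.4, 0.4, -0.5]
opening: 0.0856
grasp_force: 0.0
time: 19.78
ee_pos: [0.4278, 0.2353, 0.2075]
tcp_rot: [179.9, 0.0, 137.8]
wrist_force: [0.6, 0.2, -0.5]
opening: 0.0856
grasp_force: 0.0
{'time': 19.7833, 'ee_pos': [0.4278, 0.2353, 0.2075], 'tcp_rot': [179.9489, 0.0192, 137.8082], 'wrist_force': [0.6397, 0.249, -0.5026], 'opening': 0.0856, 'grasp_force': 0.0}
```

View pics/s6.png

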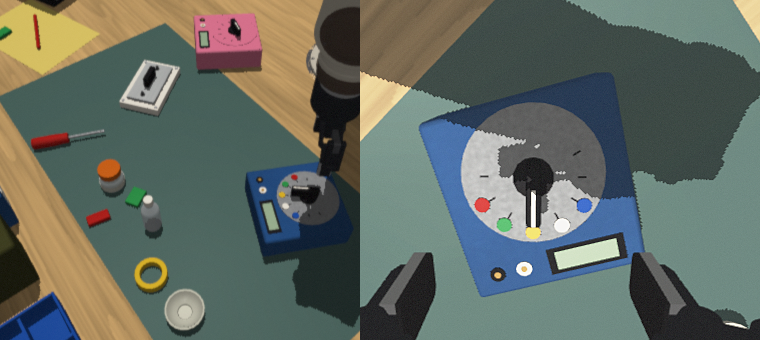

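The pointer stands on the yellow mark (533,232), the plate is still seated on the fixture at (150,85), and the bystanders are undisturbed.

```bash
python3 -c "
from workcell import bot
print(bot.job_done())"
```

```text
the job is handed in; nothing more can be done
None
```

I handed the job in at about 20 s: the plate lies flush on the fixture's pins and is released, the selector stands on the yellow mark, and the other things on the bench look undisturbed in the last picture.

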